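# Pop out the spent filter cartridge

## Robot

A 6-joint arm with a two-finger parallel gripper is mounted at the origin on the work surface. World frame = base frame: x ahead of the robot, y to its left, z up, the work surface at z = 0. Lengths are in m, angles in degrees, forces in N, time in s.
With the tool pointing down it reaches from about 0.3 to 0.75 m from the base axis. Payload 8.5 kg.
Tool frame: the origin (TCP) lies on the centre line of the jaws, within the pads' length; the fingertips stand 14 mm ahead of it and the grasp point (between the pads) lies 5 mm behind it; z points along the fingers, x is the direction in which the jaws open and shut, and the axes are right-handed (so a half turn about z gives the same grasp; the last joint's range is limited). The gripper opens to 85 mm and grips with 20 to 120 N. Pads are 22 mm wide; open, the fingers measure 114 mm over their backs; the gripper's body (76 mm by 85 mm) begins 54 mm behind the grasp point. The pads swing forward as they close: fully open they stand 13 mm farther back than shut.
Start: joints at [-83.726, 21.807, 74.336, -0, 83.858, -12.336], TCP at [0.176, -0.521, 0.245] pointing down, gripper open.
Joint ranges: [-178.18, 178.18], [-50.72, 133.34], [12.68, 142.11], [-81.47, 261.47], [9.98, 163.14], [-165.26, 165.26]. Speed limits (degrees/s): [136.94, 136.94, 180, 180, 180, 180].

## Interface

Orientations are given as a 3x3 rotation matrix whose columns are the frame's x, y, z axes.
In Python, from rig import * gives the robot as it stands.
- The arm moves only by the shell command python3 -m crank 'ROWS' [FORCE]. ROWS is JSON, one flat list of numbers, 7 for each row, row after row: the turn, a rotation vector about the world's x, y, z in rad, then the shift along the world's x, y, z in m, then the opening in per cent of the stroke, from 0 (shut) to 100 (fully open). A call has 1 to 20 rows; each row shifts and turns the commanded pose from where the row before left it; what a row does not reach is not made up. A row lasts 1/10 s, in which the tool goes at most 50 mm and 8.59 degrees, less where a joint would pass 70% of its speed; a pose out of reach is approached as far as the arm can. A call is refused whole if a number of a shift passes 0.05 or a number of a turn 0.15, either way. A call with a gripper value outside its range is refused whole. The fingers move at their own pace and stop on an object; FORCE is the grip in N (left out, the last holds). Time passes only in rows, so rows that do not move let the fingers close. It gives the time, the measured TCP pose, the force and the opening at its end, in the units of the state.
- observe(): the state, without advancing time (a new reading comes with each control period).
- get_image(name): name is "scene" or "top" or "wrist"; returns a dict with "frame" (420x560x3 uint8, red, green, blue), "fov_y" (degrees; the focal length in pixels is half the picture's height over the tangent of half this angle, whatever the lens; pixels are square), "cx", "cy" (the principal point, pixels), "world_to_cam" (4x4, takes a point from world to camera coordinates). Camera axes: x right, y up, looking along -z (the intrinsics and any distortion apply to the point x, -y, -z); pixel columns grow to the right and rows downward; lengths in m; the calibration is good to about 2 mm. A picture is of the moment at which its call begins. There is no depth.
- close_job(): hands the job in, once; it reports no verdict.
The state is a dict: "time_s": time; "q": joint angles; "qvel": joint speeds; "joint_efforts": joint torques, N m; "position": TCP position; "tool_rot": TCP orientation; "ft_force": force on the tool from outside, world axes, zero at the start; "wrist_torque": the same for the moment, N m; "grip_width": finger opening in m.
Only numpy, scipy, OpenCV 4.12 (cv2) and the standard library are available. Lean on these libraries where they do the work, as an engineer would, in place of code of your own. Each camera call takes 0.05 s, during which the arm holds its last target. There are 200 camera calls.

## Task

The filter cartridge with the round steel button on its cap is spent. Press it down, without forcing it, until its push-to-release latch lets go and it springs up, then pull it out of the unit and set it down gently, standing upright in the shallow steel tray. Leave the other cartridge, with the two steel bars on its cap, latched in its bay, and do not disturb the dessert glasses and the mug.

Things in the scene. Friction and masses are not known exactly. Their poses are not given: they have to be found in the camera images.
- unit: Steel filter unit fixed to the worktop, 140 (x) x 240 (y) x 135 mm high, flat top. Origin at the centre of its underside; x to its back, y along its width, z up. Two open-topped bays, 64 x 44 mm, at y = +55 and -55 mm on x = 0; either cartridge may be in either bay. Pressing a cartridge with more than about 40 N damages it; a slow press of 14 to 20 N is plenty.
- bay_l (a point): Centre of the mouth of the bay at y = +55 mm, at the unit's top. In each bay a spring pushes the cartridge up with about 9 N and a hidden hook holds it down, however hard it is pulled. Pressed straight down some 3 to 15 mm (not the same in both bays) the hook lets go for good; about 3 mm deeper is a firm stop.
- bay_r (a point): Centre of the mouth of the bay at y = -55 mm. When the press is taken away after the hook has let go, the cartridge rises in under a second to about 28 mm above its latched height and stays there loose, guided by the bay (2 mm play each side).
- spent_centre (a point): Centre (half-way up) of the spent cartridge: white plastic block 60 (x) x 40 (y) x 120 mm (z up), 0.2 to 0.37 kg, axes as the unit's. One round dark steel button, 36 mm across, 6 mm high, mid-cap; its top is 66 mm above this point, the cap 60 above, the underside 60 below. A notch for the hook on its +x side, 17 below to 28 above. The cap stands 16 mm out of the unit when latched, 44 mm released.
- other_centre (a point): Centre of the other cartridge, same block, but its cap carries two parallel dark steel bars, 50 x 9 x 6 mm. It must stay latched.
- tray_floor (a point): Centre of the inner floor, 3 mm above the worktop, of a shallow steel tray, fixed, 220 (x) x 170 (y) mm outside, walls 3 mm thick and 28 mm high; axes along its sides, z up.
- coupe1: Filled dessert glass on a stem, 86 mm across, about 125 mm high; origin at the centre of its foot. Leave alone.
- coupe2: Filled dessert glass on a stem, 86 mm across, about 125 mm high; origin at the centre of its foot. Leave alone.
- coupe3: Filled dessert glass on a stem, 86 mm across, about 125 mm high; origin at the centre of its foot. Leave alone.
- mug: White mug, 80 mm across, 90 mm high; origin at the centre of its underside. Leave alone.
- spent: The whole spent cartridge; origin at the centre of its underside, axes as for its centre.
- tray: The whole tray; origin at the centre of its underside.
There are look-alikes about, which are no part of the job. Leave any orange or purple look-alike of the spent alone.

How it is judged (in metres and radians):
On the way:
1. the spent cartridge has been released and has sprung up in its bay (z of spent_centre in the frame of unit between 0.106 and 0.14 m and x of spent_centre in the frame of unit between -0.01 and 0.01 m), for 0.1 s.
At the end, for the whole second after the job is handed in: The spent cartridge stands upright (within 0.1 rad) and at rest on the floor of the tray, inside its walls, released; the other cartridge is still latched in its bay (height within about 6 mm of its latched height) (x of spent_centre in the frame of tray_floor between -0.09 and 0.09 m and y of spent_centre in the frame of tray_floor between -0.065 and 0.065 m and z of spent_centre in the frame of tray_floor between 0.054 and 0.066 m and angle between spent_centre's own z axis and vertical below 0.1 rad and linear speed of spent below 0.02 m/s and z of other_centre in the frame of unit between 0.084 and 0.096 m and x of other_centre in the frame of unit between -0.008 and 0.008 m); the robot touches nothing.
It fails at once if the spent cartridge is forced: pressed with over 45 N in its bay (x of spent_centre in the frame of unit between -0.02 and 0.02 m and y of spent_centre in the frame of unit between -0.08 and 0.08 m and z of spent_centre in the frame of unit below 0.0895 m and contact force between any of the fingers, the arm and spent above 45 N).
It fails at once if the spent cartridge is dropped or banged into the tray (over 60 N) (contact force between spent and tray above 60 N).
It fails at once if the other cartridge is released or shifted (distance of other_centre from where it was at the start of the episode above 0.012 m).
It fails at once if a dessert glass or the mug is disturbed (moved 30 mm or tipped) (distance of any of coupe1, coupe2, coupe3, mug from where it was at the start of the episode above 0.03 m or angle between any of coupe1, coupe2, coupe3, mug's own z axis and vertical above 0.4 rad).
It also fails if it takes over 58 s, if anything falls off the work surface, if the arm or the gripper's body presses on something with over 40 N, if the wrist force passes 120 N, or if a joint passes its speed limit or range.

## Working session

There is one attempt and no reset: what is moved stays moved. The work goes in short steps, Python scripts to look and compute and a shell command to move; the robot and the scene stay as the last step left them, time stands still between calls to the robot, and variables do not carry over. Pictures are saved under pics/ and viewed, about 8 in all and at most 12, crops included, and the job is handed in when it is done.

```bash
ls; mkdir -p pics
python3 - <<'E'
from rig import *
import cv2,numpy as np
s=observe();print(s)
for n in("top","scene"):
    d=get_image(n);cv2.imwrite(f"pics/{n}0.png",d["frame"][:,:,::-1]);print(n,{k:(v if k!="frame" else 0) for k,v in d.items()})
E
```

```text
pics
{'time_s': 0.0, 'q': array([-8.37248306e+01,  2.18418640e+01,  7.43869588e+01,  1.27183480e-03,
        8.38588547e+01, -1.23372550e+01]), 'qvel': array([ 0.05084934, -0.00243744,  0.04317834, -0.06646573,  0.0260694 ,
        0.04864307]), 'joint_efforts': array([-8.16277698e-04, -4.48463130e+01, -2.31279176e+01, -2.25796725e-04,
        4.71416395e-03, -2.21936534e-05]), 'position': array([ 0.1754981, -0.5209457,  0.2446906]), 'tool_rot': array([[ 3.19162448e-01, -9.47700011e-01, -1.45324764e-04],
       [-9.47698850e-01, -3.19162291e-01,  1.52350378e-03],
       [-1.49020673e-03, -3.48521083e-04, -9.99998829e-01]]), 'ft_force': array([ 0.28487232,  0.10103894, -0.22785503]), 'wrist_torque': array([ 0.00200639, -0.03139826,  0.02125994]), 'grip_width': 0.08510248560545876}
top {'frame': 0, 'fov_y': 51.04705437518783, 'cx': 284.2378677348765, 'cy': 205.00334354636462, 'world_to_cam': array([[-0.02442099, -0.99954591,  0.0176517 , -0.06352325],
       [ 0.99769156, -0.02324891,  0.06380469, -0.56892713],
       [-0.06336534,  0.01916913,  0.99780628, -1.12780866],
       [ 0.        ,  0.        ,  0.        ,  1.        ]])}
scene {'frame': 0, 'fov_y': 47.917885157978986, 'cx': 285.3071914614275, 'cy': 207.61712034388265, 'world_to_cam': array([[-0.29663455,  0.95497377,  0.00574874,  0.21620858],
       [-0.68338936, -0.21647196,  0.69722226,  0.30625997],
       [ 0.66707341,  0.20289158,  0.71683197, -1.46382587],
       [ 0.        ,  0.        ,  0.        ,  1.        ]])}
```

View pics/top0.png

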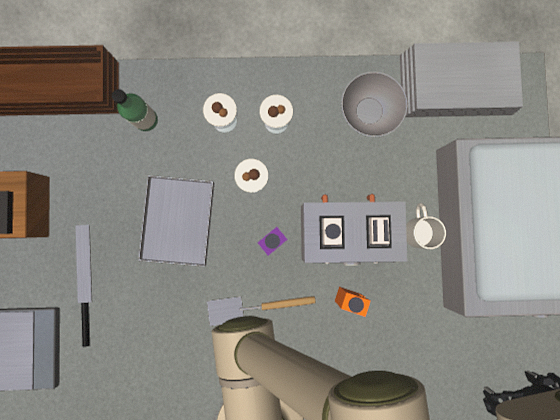

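View pics/scene0.png

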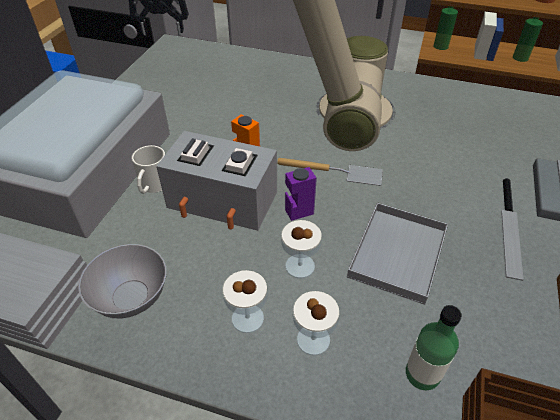

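Top view: the unit is centred at about (355,232), with the round-button cartridge in its left bay at (332,232) and the barred one at (379,231). The tray is at about (178,221) with corners near (150,177), (214,181), (208,265) and (141,261). The purple look-alike stands at (272,240), the orange one at (353,302) and the nearest glass at (251,176). The scene view agrees, with the button at (240,155).

```bash
cat > h.py <<'E'
import numpy as np,cv2
def ray(d,u,v):
    f=d["frame"].shape[0]/2/np.tan(np.radians(d["fov_y"]/2)); W=d["world_to_cam"]
    c=np.array([(u-d["cx"])/f,-(v-d["cy"])/f,-1]); R=W[:3,:3]
    return -R.T@W[:3,3],R.T@c
def on(d,u,v,z):
    o,r=ray(d,u,v); return (o+r*(z-o[2])/r[2])
def tri(a,b):
    A=[];B=[]
    for d,u,v in(a,b):
        o,r=ray(d,u,v); r/=np.linalg.norm(r); P=np.eye(3)-np.outer(r,r);A.append(P);B.append(P@o)
    return np.linalg.lstsq(np.vstack(A),np.hstack(B),rcond=None)[0]
def blobs(m,lo,hi):
    n,l,s,c=cv2.connectedComponentsWithStats(m.astype(np.uint8))
    return [(c[i],s[i],cv2.minAreaRect(np.argwhere(l==i)[:,::-1].astype(np.float32))) for i in range(1,n) if lo<s[i][4]<hi]
E
python3 - <<'E'
from rig import *
from h import *
T=get_image("top");S=get_image("scene")
def dark(d,x0,y0,x1,y1,t):
    g=d["frame"].max(2); m=np.zeros(g.shape,bool); m[y0:y1,x0:x1]=g[y0:y1,x0:x1]<t; return m
def white(d,x0,y0,x1,y1,t=190):
    g=d["frame"].min(2); m=np.zeros(g.shape,bool); m[y0:y1,x0:x1]=g[y0:y1,x0:x1]>t; return m
print(T["frame"][232,316:348].max(1)); print(T["frame"][210:256,332].max(1))
for n,d,b in(("T",T,(322,218,343,246)),("S",S,(226,146,254,172))):
    for r in blobs(dark(d,*b,90),20,900): print(n,"dark",r)
for b in((300,205,350,262),(355,205,405,262)):
    for r in blobs(white(T,*b),15,1500): print("white",r, on(T,*r[2][0],.151))
print("tray",[on(T,*p,.028).round(3) for p in((150,177),(214,181),(208,265),(141,261))],on(T,178,221,.003))
print("unit top",[on(T,*p,.135).round(3) for p in((304,203),(405,202),(406,262),(304,263))])
print("purple",on(T,272,240,.12),"coupe",on(T,251,176,.12),on(T,276,112,.12),on(T,220,110,.12),"orange",on(T,356,303,.12))
E
```

```text
[167 172 171 123  33  60 116 177 213 151  84  88  94  96  94  94  94  92
  90  90  92  91  86  84 132 216  17  59 122 174 167 170]
[166 169 167 166 174 134  43  54 210 249 241 241 250 202  74  84  92  89
  93  88  91  88  94  93  94  95  88  87  87 210 247 240 243 252 197  80
  92  36  77 151 169 173 168 164 173 166]
T dark (array([342. , 231.5]), array([342, 218,   1,  28,  28], dtype=int32), ((342.0, 231.5), (27.0, 0.0), -90.0))
T dark (array([331.28888889, 232.53333333]), array([326, 225,  14,  14,  45], dtype=int32), ((331.6226501464844, 232.17926025390625), (13.889386177062988, 10.975528717041016), 29.05460548400879))
S dark (array([238.32876712, 156.59589041]), array([231, 151,  16,  12, 146], dtype=int32), ((238.5, 156.5), (11.0, 15.0), 90.0))
S dark (array([249.66666667, 165.30555556]), array([245, 158,   9,  14,  36], dtype=int32), ((249.95587158203125, 165.0735321044922), (2.400979995727539, 15.263373374938965), 30.963756561279297))
white (array([331.94495413, 222.11009174]), array([324, 218,  18,  13, 109], dtype=int32), ((332.5, 224.0), (12.0, 17.0), 90.0)) [ 0.51242212 -
[... 164 characters left out ...]
3 -0.18365752  0.151     ]
white (array([379.47142857, 230.43333333]), array([372, 218,  17,  26, 210], dtype=int32), ((380.0, 230.5), (25.0, 16.0), 90.0)) [ 0.49481125 -0.29388668  0.151     ]
tray [array([0.647, 0.268, 0.028]), array([0.633, 0.103, 0.028]), array([0.418, 0.122, 0.028]), array([0.432, 0.292, 0.028])] [0.53267602 0.20253269 0.003     ]
unit top [array([ 0.563, -0.121,  0.135]), array([ 0.56 , -0.359,  0.135]), array([ 0.42 , -0.356,  0.135]), array([ 0.424, -0.117,  0.135])]
purple [ 0.47865249 -0.04419676  0.12      ] coupe [0.63189944 0.00237037 0.12      ] [ 0.78561394 -0.06078214  0.12      ] [0.79311818 0.07363128 0.12      ] orange [ 0.32625058 -0.23808186  0.12      ]
```

```bash
python3 -m crank '[0,0,-0.0232,0.0229,0.0241,0,0, 0,0,-0.0232,0.0229,0.0241,0,0, 0,0,-0.0232,0.0229,0.0241,0,0, 0,0,-0.0232,0.0229,0.0241,0,0, 0,0,-0.0232,0.0229,0.0241,0,0, 0,0,-0.0232,0.0229,0.0241,0,0, 0,0,-0.0232,0.0229,0.0241,0,0, 0,0,-0.0232,0.0229,0.0241,0,0, 0,0,-0.0232,0.0229,0.0241,0,0, 0,0,-0.0232,0.0229,0.0241,0,0, 0,0,-0.0232,0.0229,0.0241,0,0, 0,0,-0.0232,0.0229,0.0241,0,0, 0,0,-0.0232,0.0229,0.0241,0,0, 0,0,-0.0232,0.0229,0.0241,0,0, 0,0,0,0,0,0,0, 0,0,0,0,0,0,0, 0,0,0,0,0,0,0]' 40
python3 - <<'E'
from rig import *
from h import *
s=observe();print(s["position"],s["tool_rot"].round(3),s["ft_force"])
d=get_image("wrist");cv2.imwrite("pics/w1.png",d["frame"][:,:,::-1])
np.savez("w1.npz",**d)
W=d["world_to_cam"];print(-W[:3,:3].T@W[:3,3])
E
```

```text
time_s: 1.9
position: [0.4957, -0.1843, 0.2452]
tool_rot: [[-0.0, -1.0, -0.0], [-1.0, 0.0, -0.0], [0.0, 0.0, -1.0]]
ft_force: [-0.1, -0.6, 0.6]
grip_width: -0.0002
[ 0.49566461 -0.18432522  0.24523234] [[-0. -1. -0.]
 [-1.  0. -0.]
 [ 0.  0. -1.]] [-0.09164806 -0.56795621  0.56677849]
[ 0.5628893  -0.18309975  0.37431801]
```

View pics/w1.png

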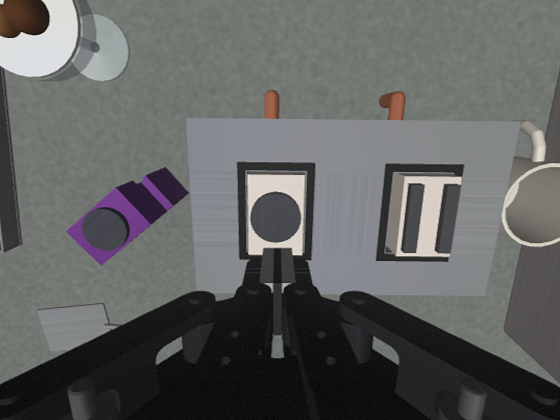

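Wrist view: the button disc is at (276,217) on the white cap, with the shut fingertips in front at (278,262). The unit's top spans (187,118) to (520,295).

Run:
```python
from h import *
d=dict(np.load("w1.npz"))
g=d["frame"].max(2)
for r in blobs((g<110)&(np.indices(g.shape)[0]>185)&(np.indices(g.shape)[0]<243)&(abs(np.indices(g.shape)[1]-276)<29),400,5000): print(r,on(d,*r[2][0],.157),on(d,*r[0],.157))
print("cap",on(d,246,173,.151),on(d,306,173,.151),"bay",on(d,238,163,.135),on(d,315,163,.135))
print("unit",[on(d,*p,.135) for p in((187,118),(519,122),(194,295))])
```

```text
(array([275.16632963, 216.76794742]), array([ 251,  192,   50,   50, 1978], dtype=int32), ((275.5, 216.5), (49.0, 49.0), 90.0)) [ 0.49761816 -0.18213751  0.157     ] [ 0.49742091 -0.18190138  0.157     ]
cap [ 0.52759098 -0.16155901  0.151     ] [ 0.52754177 -0.20351156  0.151     ] bay [ 0.53254278 -0.1542726   0.135     ] [ 0.53247708 -0.21149051  0.135     ]
unit [array([ 0.56473328, -0.11882725,  0.135     ]), array([ 0.56171916, -0.35729431,  0.135     ]), array([ 0.42273085, -0.11388753,  0.135     ])]
```

```bash
python3 -m crank '[0,0,0,0.0015,0.001,-0.012,0, 0,0,0,0,0,-0.015,0, 0,0,0,0,0,-0.015,0, 0,0,0,0,0,-0.013,0, 0,0,0,0,0,-0.008,0, 0,0,0,0,0,-0.004,0, 0,0,0,0,0,-0.002,0, 0,0,0,0,0,0,0, 0,0,0,0,0,0,0]'
python3 -m crank '[0,0,0,0,0,-0.001,0, 0,0,0,0,0,-0.001,0, 0,0,0,0,0,-0.001,0, 0,0,0,0,0,-0.001,0, 0,0,0,0,0,-0.001,0, 0,0,0,0,0,-0.001,0, 0,0,0,0,0,0,0,0,0,0,0,0,0,0]'
```

```text
time_s: 2.85
position: [0.4978, -0.183, 0.1768]
tool_rot: [[-0.0, -1.0, 0.001], [-1.0, 0.0, -0.0], [0.0, -0.001, -1.0]]
ft_force: [0.8, -0.3, 0.3]
grip_width: 0.0
time_s: 3.65
position: [0.4976, -0.183, 0.171]
tool_rot: [[-0.0, -1.0, 0.0], [-1.0, 0.0, -0.001], [0.001, -0.0, -1.0]]
ft_force: [-1.9, 0.3, 6.0]
grip_width: 0.0003
```

```bash
for i in 1; do python3 -m crank '[0,0,0,0,0,-0.0005,0, 0,0,0,0,0,-0.0005,0, 0,0,0,0,0,-0.0005,0, 0,0,0,0,0,-0.0005,0, 0,0,0,0,0,0,0]'|grep -E "pos|ft_f"; done
python3 -m crank '[0,0,0,0,0,-0.0005,0, 0,0,0,0,0,-0.0005,0, 0,0,0,0,0,-0.0005,0, 0,0,0,0,0,0,0]'|grep -E "pos|ft_f"
```

```text
position: [0.4976, -0.1831, 0.1692]
ft_force: [-3.6, 0.1, 7.9]
position: [0.4975, -0.1831, 0.1676]
ft_force: [-2.3, -0.5, 5.8]
```

```bash
python3 -m crank '[0,0,0,0,0,-0.0005,0, 0,0,0,0,0,-0.0005,0, 0,0,0,0,0,-0.0005,0, 0,0,0,0,0,0,0]'|grep -E "pos|ft_f"
python3 -m crank '[0,0,0,0,0,-0.0005,0, 0,0,0,0,0,-0.0005,0, 0,0,0,0,0,-0.0005,0, 0,0,0,0,0,0,0]'|grep -E "pos|ft_f"
```

```text
position: [0.4975, -0.183, 0.1659]
ft_force: [-2.5, -0.2, 5.8]
position: [0.4975, -0.183, 0.1645]
ft_force: [-2.2, -0.4, 6.3]
```

```bash
python3 -m crank '[0,0,0,0,0,-0.0005,0, 0,0,0,0,0,-0.0005,0, 0,0,0,0,0,-0.0005,0, 0,0,0,0,0,0,0]'|grep -E "pos|ft_f"
```

```text
position: [0.4975, -0.1831, 0.1643]
ft_force: [-6.3, 1.5, 17.6]
```

```bash
python3 -m crank '[0,0,0,0,0,0.003,0, 0,0,0,0,0,0.005,0, 0,0,0,0,0,0.005,0, 0,0,0,0,0,0.01,0, 0,0,0,0,0,0.015,0, 0,0,0,0,0,0.02,0, 0,0,0,0,0,0.02,0, 0,0,0,0,0,0.01,0, 0,0,0,0,0,0,100, 0,0,0,0,0,0,100, 0,0,0,0,0,0,100, 0,0,0,0,0,0,100, 0,0,0,0,0,0,100, 0,0,0,0,0,0,100]'
python3 - <<'E'
from rig import *
from h import *
d=get_image("wrist");cv2.imwrite("pics/w2.png",d["frame"][:,:,::-1])
np.savez("w2.npz",**d)
E
```

```text
time_s: 7.15
position: [0.4976, -0.1828, 0.2501]
tool_rot: [[0.0, -1.0, -0.0], [-1.0, -0.0, 0.0], [-0.0, 0.0, -1.0]]
ft_force: [-0.2, 1.3, 0.3]
grip_width: 0.0847
```

View pics/w2.png

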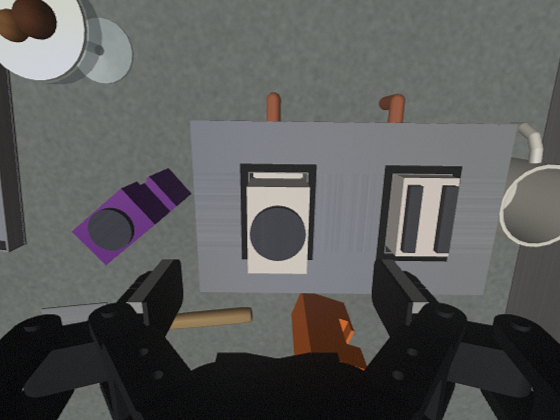

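It has sprung up: the cap now stands proud at (277,230), with the button at (277,233) between the fingers. The other cartridge is unchanged. Next I lower to grasp it across y.

```bash
python3 - <<'E'
from h import *
d=dict(np.load("w2.npz")); print(on(d,277.3,233,.185))
E
python3 -m crank '[0,0,0,0,0,-0.015,100, 0,0,0,0,0,-0.02,100, 0,0,0,0,0,-0.02,100, 0,0,0,0,0,-0.02,100, 0,0,0,0,0,-0.013,100, 0,0,0,0,0,-0.007,100, 0,0,0,0,0,0,100, 0,0,0,0,0,0,40, 0,0,0,0,0,0,20, 0,0,0,0,0,0,20, 0,0,0,0,0,0,20, 0,0,0,0,0,0,20, 0,0,0,0,0,0,20, 0,0,0,0,0,0,20]' 60
```

```text
[ 0.49545143 -0.18183591  0.185     ]
time_s: 8.6
position: [0.4978, -0.183, 0.1556]
tool_rot: [[-0.0, -1.0, 0.001], [-1.0, 0.0, -0.0], [0.0, -0.001, -1.0]]
ft_force: [0.3, 0.1, 4.0]
grip_width: 0.039
```

```bash
python3 -m crank '[0,0,0,0,0,0.004,20, 0,0,0,0,0,0.005,20, 0,0,0,0,0,0.006,20, 0,0,0,0,0,0.01,20, 0,0,0,0,0,0.01,20, 0,0,0,0,0,0.01,20, 0,0,0,0,0,0.01,20, 0,0,0,0,0,0.01,20, 0,0,0,0,0,0.01,20, 0,0,0,0,0,0.01,20, 0,0,0,0,0,0.01,20, 0,0,0,0,0,0.01,20, 0,0,0,0,0,0.01,20, 0,0,0,0,0,0.005,20, 0,0,0,0,0,0,20, 0,0,0,0,0,0,20]'
python3 - <<'E'
from rig import *
from h import *
d=get_image("wrist");e=get_image("scene")
cv2.imwrite("pics/w3.png",cv2.resize(np.hstack([d["frame"],e["frame"]]),(800,300))[:,:,::-1])
E
```

```text
time_s: 10.2
position: [0.4975, -0.1828, 0.275]
tool_rot: [[-0.0, -1.0, -0.001], [-1.0, 0.0, 0.0], [-0.0, 0.001, -1.0]]
ft_force: [0.3, -0.5, -2.2]
grip_width: 0.0395
```

View pics/w3.png

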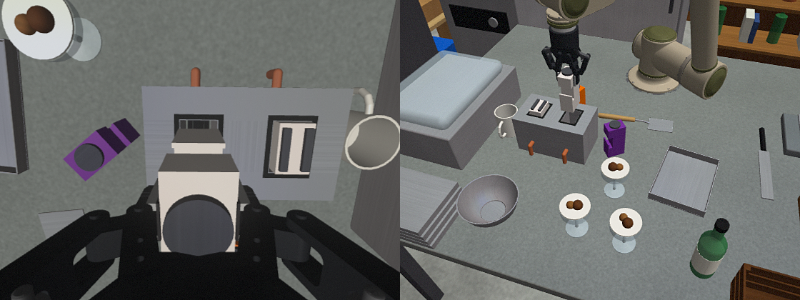

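The cartridge is held upright and clear of the bay, and the other one is still in place. Next I carry it over the tray centre at about (0.532, 0.196).

```bash
python3 -m crank '[0,0,-0.005,0.001,0.01,0,20, 0,0,-0.005,0.002,0.018,0,20, 0,0,-0.005,0.002,0.025,0,20, 0,0,-0.005,0.002,0.025,0,20, 0,0,-0.005,0.002,0.025,0,20, 0,0,-0.005,0.002,0.025,0,20, 0,0,-0.005,0.002,0.025,0,20, 0,0,-0.005,0.002,0.025,0,20, 0,0,-0.005,0.002,0.025,0,20, 0,0,-0.005,0.002,0.025,0,20, 0,0,-0.005,0.002,0.025,0,20, 0,0,-0.005,0.002,0.025,0,20, 0,0,-0.005,0.002,0.025,0,20, 0,0,-0.005,0.002,0.025,0,20, 0,0,-0.005,0.002,0.025,0,20, 0,0,-0.005,0.002,0.018,0,20, 0,0,0,0.002,0.008,0,20, 0,0,0,0.002,0,0,20, 0,0,0,0,0,0,20, 0,0,0,0,0,0,20]'
python3 - <<'E'
from rig import *
from h import *
d=get_image("wrist");e=get_image("scene")
np.savez("w4.npz",**d);np.savez("s4.npz",**e)
cv2.imwrite("pics/w4.png",cv2.resize(np.hstack([d["frame"],e["frame"]]),(800,300))[:,:,::-1])
E
```

```text
time_s: 12.3
position: [0.5327, 0.1954, 0.2753]
tool_rot: [[-0.081, -0.997, -0.0], [-0.997, 0.081, -0.0], [0.0, 0.0, -1.0]]
ft_force: [0.4, -0.3, -3.3]
grip_width: 0.0392
```

View pics/w4.png

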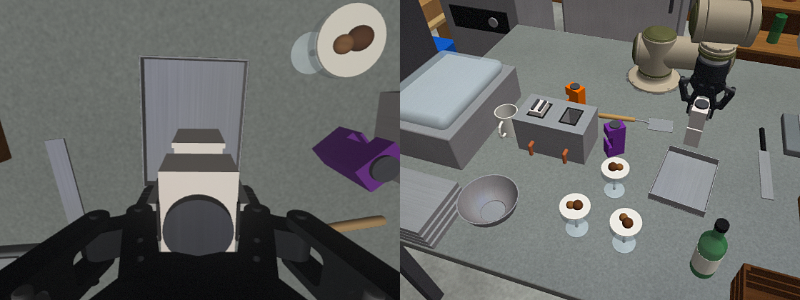

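The cartridge is over the tray, whose edges run symmetrically either side of it, and the glasses are well off to the right. I lower it now.

```bash
python3 -m crank '[0,0,0,0,0,-0.008,20, 0,0,0,0,0,-0.015,20, 0,0,0,0,0,-0.015,20, 0,0,0,0,0,-0.015,20, 0,0,0,0,0,-0.015,20, 0,0,0,0,0,-0.015,20, 0,0,0,0,0,-0.015,20, 0,0,0,0,0,-0.015,20, 0,0,0,0,0,-0.015,20, 0,0,0,0,0,-0.015,20, 0,0,0,0,0,-0.01,20, 0,0,0,0,0,-0.005,20, 0,0,0,0,0,-0.003,20, 0,0,0,0,0,0,20, 0,0,0,0,0,0,20]'|grep -E "pos|ft_f"
python3 -m crank '[0,0,0,0,0,-0.002,20, 0,0,0,0,0,-0.002,20, 0,0,0,0,0,-0.002,20, 0,0,0,0,0,-0.001,20, 0,0,0,0,0,-0.001,20, 0,0,0,0,0,-0.001,20, 0,0,0,0,0,-0.001,20, 0,0,0,0,0,-0.001,20, 0,0,0,0,0,-0.001,20, 0,0,0,0,0,0,20]'|grep -E "pos|ft_f"
```

```text
position: [0.5329, 0.1962, 0.1148]
ft_force: [0.2, 0.5, -2.2]
position: [0.5326, 0.1962, 0.1022]
ft_force: [-0.2, 0.0, -1.7]
```

```bash
python3 -m crank '[0,0,0,0,0,-0.0005,20, 0,0,0,0,0,-0.0005,20, 0,0,0,0,0,-0.0005,20, 0,0,0,0,0,-0.0005,20, 0,0,0,0,0,-0.0005,20, 0,0,0,0,0,0,20]'|grep -E "pos|ft_f"
python3 -m crank '[0,0,0,0,0,-0.0005,20, 0,0,0,0,0,-0.0005,20, 0,0,0,0,0,0,20]'|grep -E "pos|ft_f"
```

```text
position: [0.5327, 0.1962, 0.1001]
ft_force: [-1.3, -0.1, 0.2]
position: [0.5327, 0.1962, 0.1]
ft_force: [-4.2, -1.5, 10.3]
```

```bash
python3 -m crank '[0,0,0,0,0,0.0005,20, 0,0,0,0,0,0,20, 0,0,0,0,0,0,55, 0,0,0,0,0,0,70, 0,0,0,0,0,0,100, 0,0,0,0,0,0,100, 0,0,0,0,0,0,100, 0,0,0,0,0,0,100, 0,0,0,0,0,0,100, 0,0,0,0,0,0.005,100, 0,0,0,0,0,0.015,100, 0,0,0,0,0,0.025,100, 0,0,0,0,0,0.03,100, 0,0,0,0,0,0.03,100, 0,0,0,0,0,0.03,100, 0,0,0,0,0,0.015,100, 0,0,0,0,0,0,100, 0,0,0,0,0,0,100]'
python3 - <<'E'
from rig import *
from h import *
d=get_image("wrist");e=get_image("scene")
np.savez("w5.npz",**d);np.savez("s5.npz",**e)
cv2.imwrite("pics/w5.png",cv2.resize(np.hstack([d["frame"],e["frame"]]),(800,300))[:,:,::-1])
E
```

```text
time_s: 17.6
position: [0.5323, 0.1961, 0.2488]
tool_rot: [[-0.08, -0.997, -0.001], [-0.997, 0.08, -0.0], [0.0, 0.001, -1.0]]
ft_force: [-0.3, -0.2, 0.7]
grip_width: 0.0854
```

View pics/w5.png

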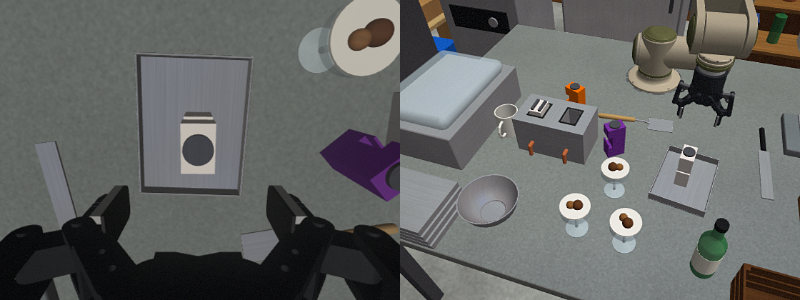

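The cartridge stands upright in the middle of the tray, with its button at about (198,150) in the left half. The other one is still in its bay, and the glasses and mug haven't moved. I make one numeric check, then hand in.

Run:
```python
from rig import *
from h import *
d=dict(np.load("w5.npz"))
print("button",on(d,198*1.4,150*1.4,.129),"tray centre",np.mean([on(d,u*1.4,v*1.4,.028) for u,v in((137,54),(252,59),(241,195),(140,190))],0))
close_job()
```

```text
button [0.53020818 0.19719615 0.129     ] tray centre [0.53491891 0.20517284 0.028     ]
the job is handed in; nothing more can be done
```

I pressed the spent cartridge until its latch let go, pulled it out of the bay and stood it in the steel tray, then handed the job in at about 17.6 s of the 58 s. No verdict is reported at hand-in.

- **Press:** it bottomed on the firm stop about 7 mm down, with 18 N as the highest reading. After I backed off, it sprang up in its bay.
- **Placing:** it touched the tray floor at about 10 N, and I released it with the gripper well clear.
- **Position:** the last check put the cartridge about 5 mm in x and 8 mm in y from the tray centre, from roughly picked corners. The first overhead measurement had it nearer centre, and either figure is well inside the limits.
- **Last pictures:** the cartridge stands upright, the other one is still latched in its bay, and the glasses and mug have not moved. I judged these by eye, without measuring the tilt or the other cartridge's height.

No check failed.

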